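# Put the bracelet mandrels to rest in their V-notches

### The arm

A 6-joint arm with a two-finger parallel gripper is mounted at the origin on the work surface. World frame = base frame: x ahead of the robot, y to its left, z up, the work surface at z = 0. Lengths are in m, angles in rad, forces in N, time in s.
With the tool pointing down it reaches from about 0.25 to 0.775 m from the base axis. Payload 8.9 kg.
Tool frame: the origin (TCP) lies midway between the tips of the shut fingers; the grasp point (between the pads) lies ctrl.grip_depth behind it (ctrl.grip_depth is the distance from the TCP to the grasp point, in m); z points along the fingers, y is the line along which they close (so a half turn about z gives the same grasp; the last joint's range is limited). The gripper opens to 85 mm and grips with 20 to 120 N. Pads are 22 mm wide; open, the fingers measure 114 mm over their backs; the gripper's body (76 mm by 85 mm) begins 54 mm behind the grasp point. The pads swing forward as they close: fully open they stand 13 mm farther back than shut.
Start: joints at [0.978, 0.291, -0.153, 1.127, 0, 1.431], TCP at [0.23, 0.472, 0.231] pointing down, gripper open.
Joint ranges: [-2.52, 2.52], [-0.91, 1.74], [-1.3, 1.37], [-1.96, 2.02], [-1.52, 1.47], [-3.14, 3.14]. Speed limits (rad/s): [2.22, 2.22, 2.79, 3.14, 3.14, 3.14].

### API

Orientations are given as a rotation vector (axis times angle).
In Python, from rig import ctrl, imaging, nets gives the robot as it stands.
- The arm moves only by the tool apply_moves, never from a script. Its argument "deltas" is a list that holds one entry, the list of rows, each a list of 6 numbers: the shift along the tool's x, y, z in m, then the turn, a rotation vector about the tool's x, y, z in degrees. A call has 1 to 20 rows; each row shifts and turns the commanded pose from where the row before left it, along the tool's axes as they then stand; what a row does not reach is not made up. A row lasts 1/10 s, in which the tool goes at most 50 mm and 8.59 degrees, less where a joint would pass 70% of its speed; a pose out of reach is approached as far as the arm can. A call is refused whole if a number of a shift passes 0.05 or a number of a turn 8.59, either way. A call with a gripper value outside its range is refused whole. "jaw" is the gripper command: -1 is shut, 1 is fully open, values between are in proportion, set as the call begins (left out, the last holds). The fingers move at their own pace and stop on an object; "newtons" is the grip in N (left out, the last holds). Time passes only in rows, so rows that do not move let the fingers close. It gives the time, the measured TCP pose, the force, the opening and the grip force at its end, in the units of the state.
- ctrl.state(): the state, without advancing time (a new reading comes with each control period).
- imaging.get_image(name): name is "side" or "top" or "wrist"; returns a dict with "frame" (480x640x3 uint8, red, green, blue), "K" (3x3 intrinsics, pixels), "R" (3x3) and "t" (3): a world point X has camera coordinates R X + t. Camera axes: x right, y down, z forward; pixel columns grow to the right and rows downward; lengths in m; the calibration is good to about 2 mm. The wrist camera is an equidistant fisheye: a pixel r from the principal point sees the ray r / f radians off the axis. A picture is of the moment at which its call begins. There is no depth.
- ctrl.finish_job(): hands the job in; it is judged then, once.
Trained networks look in the newest picture that a camera, given by its name, has taken for a name from the list of things; names that differ only in an ending like _2 or _b are one class to them, and where a whole thing is asked for, a point or a joint stands for the part that bears it (a point fixed in the world has none). Each returns a list of dicts, best first, with "conf" (0 to 1); they miss things now and then, are a little off and sometimes report something else, mostly with a low value. They report only what shows in the picture. A call takes as long as a camera call. They do not tell look-alikes from the thing itself.
- nets.recognise(camera, thing): "at" ([column, row] in pixels, amid what is visible of it).
- nets.cut_out(camera, thing): "pixels" (480x640 bool, what is visible of it) and "at" ([column, row] in pixels, amid what is visible of it).
The state is a dict: "clock": time; "joint_pos": joint angles; "dq": joint speeds; "effort": joint torques, N m; "tool_pos": TCP position; "orientation": TCP orientation; "ft_force": force on the tool from outside, world axes, zero at the start; "torque": the same for the moment, N m; "finger_gap": finger opening in m; "gripper_force": force on a finger pad.
Only numpy, scipy, OpenCV 4.12 (cv2) and the standard library are available. Lean on these libraries where they do the work, as an engineer would, in place of code of your own. Each camera call takes 0.05 s, during which the arm holds its last target. There are 200 camera calls.

### The job

Clear up the silversmith's bench: lay the thick round steel mandrel across the two wide V-notches of the wooden rest and the thin round one across the two narrow V-notches, each lying level in both of its notches and sticking out about equally at either end. Leave the square steel bar where it lies, and let go of everything.

Things in the scene. Friction and masses are not known exactly. Their poses are not given: they have to be found in the camera images.
- thick_mandrel: Thick round steel tube with dark hollow-looking ends, 40 mm diameter, 180 mm long, 0.36 to 0.59 kg, lying loose on the bench. Origin at the middle of its axis (20 mm above the bench at the start); its x axis runs along its length, either end alike. It can roll if pushed.
- thin_mandrel: Thin round steel tube with dark hollow-looking ends, 22 mm diameter, 180 mm long, 0.2 to 0.33 kg, lying loose on the bench. Origin at the middle of its axis (11 mm above the bench at the start); its x axis runs along its length, either end alike. It can roll if pushed.
- square_bar: Square steel bar with dark hollow-looking ends, 30 x 30 mm, 180 mm long, lying loose on the bench near the mandrels; not part of the job. Origin at its middle, x axis along its length.
- rest: Fixed wooden rest. Origin: centre of underside. Two rails 20 mm thick, 60 high, 172 long, along its y at x=-55 and +55 mm; open gap between for fingers, floor 12 mm up. Each has a wide 90-degree V (at y=+36, 60 wide, 30 deep) and a narrow one (y=-50, 32 wide, 16 deep). Mandrels lie along its x across both rails; seated origins: thick (0,36,58), thin (0,-50,60) mm in its frame.
There are look-alikes about, which are no part of the job. What is shaped like the thin_mandrel but green is not meant. What is shaped like the thick_mandrel but yellow is not meant.

How it is judged:
At the end, for the whole second after the job is handed in: The thick mandrel lies at rest across both wide notches and the thin one across both narrow notches: each seated in the V (its middle within 6 mm across the notch and 5 mm in height of the seated place), within 5 degrees of the rest's x axis, and centred lengthwise to within 20 mm (x of thick_mandrel in the frame of rest between -0.02 and 0.02 m and y of thick_mandrel in the frame of rest between 0.03 and 0.042 m and z of thick_mandrel in the frame of rest between 0.053 and 0.063 m and angle between the x axis of each of thick_mandrel, thin_mandrel and the x axis of rest, either way round below 0.09 rad and linear speed of each of thick_mandrel, thin_mandrel below 0.02 m/s and x of thin_mandrel in the frame of rest between -0.02 and 0.02 m and y of thin_mandrel in the frame of rest between -0.056 and -0.044 m and z of thin_mandrel in the frame of rest between 0.055 and 0.065 m); the robot touches nothing.
It fails at once if the square bar is moved more than 30 mm (distance of square_bar from where it was at the start of the episode above 0.03 m).
It also fails if it takes over 61 s, if anything falls off the work surface, if the arm or the gripper's body presses on something with over 40 N, if the wrist force passes 120 N, or if a joint passes its speed limit or range.

## Working session

There is one attempt and no reset: what is moved stays moved. The work goes in short steps, Python scripts to look and compute and a tool call to move; the robot and the scene stay as the last step left them, time stands still between calls to the robot, and variables do not carry over. Pictures are saved under pics/ and viewed, at most 10 in all, crops included, and the job is handed in when it is done.

Besides the shell and the picture viewer there is one more tool, called after "Emit:" as name(argument=value, ...), one argument or row to a line, values as JSON. apply_moves: Moves the arm, as the interface text tells. Its arguments: {"type":"object","properties":{"deltas":{"type":"array","items":{"type":"array","items":{"type":"array","items":{"type":"number"}}}},"jaw":{"type":"number"},"newtons":{"type":"number"}},"required":["deltas"]}

```bash
mkdir -p pics; ls
cat > h.py <<'E'
import numpy as np, cv2
from rig import ctrl, imaging, nets
def ray(im,uv):
    K,R,t=map(np.array,(im['K'],im['R'],im['t']))
    p=np.linalg.inv(K)@np.array([uv[0],uv[1],1.]); 
    return -R.T@t, R.T@p
def onz(im,uv,z):
    o,d=ray(im,uv); return o+d*(z-o[2])/d[2]
def proj(im,X):
    K,R,t=map(np.array,(im['K'],im['R'],im['t'])); p=K@(R@np.array(X,float)+t); return p[:2]/p[2]
def tri(a,ua,b,ub):
    o1,d1=ray(a,ua);o2,d2=ray(b,ub);d1=d1/np.linalg.norm(d1);d2=d2/np.linalg.norm(d2)
    s=np.linalg.lstsq(np.c_[d1,-d2],o2-o1,rcond=None)[0]
    p,q=o1+s[0]*d1,o2+s[1]*d2; return (p+q)/2,np.linalg.norm(p-q)
E
python3 - <<'E'
from h import *
for c in("top","side"):
    im=imaging.get_image(c); f=im['frame'][:,:,::-1].copy()
    for i,n in enumerate(("thick_mandrel","thin_mandrel","square_bar","rest")):
        for r in nets.cut_out(c,n):
            m=r['pixels'].astype(np.uint8); rr=cv2.minAreaRect(np.argwhere(m)[:,::-1].astype(np.float32))
            print(c,n,round(r['conf'],2),np.round(r['at']),np.round(rr[0]),np.round(rr[1]),round(rr[2]),f[m>0].mean(0).round())
    cv2.imwrite(f'pics/{c}0.png',f)
s=ctrl.state();print(s,ctrl.grip_depth)
E
```

```text
pics
top thick_mandrel 0.92 [183. 332.] [183. 330.] [87. 19.] 27 [ 61. 160. 188.]
top thick_mandrel 0.62 [310. 185.] [310. 182.] [19. 85.] 6 [137. 147. 160.]
top thin_mandrel 0.65 [252. 176.] [249. 176.] [82. 10.] 86 [137. 147. 160.]
top thin_mandrel 0.65 [443. 269.] [444. 266.] [11. 84.] 52 [ 52. 113.  59.]
top square_bar 0.63 [192. 143.] [191. 144.] [18. 84.] 17 [148. 158. 170.]
top rest 0.74 [462. 163.] [464. 162.] [86. 67.] 14 [ 48.  74. 112.]
side thick_mandrel 0.93 [365. 221.] [363. 220.] [17. 73.] 75 [149. 159. 168.]
side thin_mandrel 0.79 [383. 308.] [383. 308.] [92. 12.] 11 [ 68. 151.  61.]
side thin_mandrel 0.67 [336. 203.] [335. 203.] [ 9. 60.] 69 [148. 159. 168.]
side square_bar 0.8 [330. 178.] [330. 178.] [15. 63.] 82 [147. 155. 161.]
side rest 0.82 [482. 276.] [481. 272.] [105.  70.] 45 [ 75. 117. 157.]
{'clock': 0.5, 'joint_pos': array([ 9.77728200e-01,  2.90714675e-01, -1.53421518e-01,  1.12668734e+00,
        6.70539888e-06,  1.43149547e+00]), 'dq': array([ 0.000361  , -0.00211588, -0.00023314, -0.00146626, -0.00010912,
        0.00063378]), 'effort': array([-4.25314929e-04, -5.36657345e+01,  3.31439352e+01,  3.06528447e-03,
       -2.05802939e-04,  8.22914387e-06]), 'tool_pos': array([0.23012659, 0.4718667 , 0.23128943]), 'orientation': array([-7.06672913e-01, -3.06106473e+00,  3.61246861e-05]), 'ft_force': array([ 0.81653269, -1.07316728,  0.20019696]), 'torque': array([-0.02973072, -0.0677329 ,  0.01978606]), 'gripper_force': 0.0, 'finger_gap': 0.08531987618013973} 0.0187
```

View pics/top0.png

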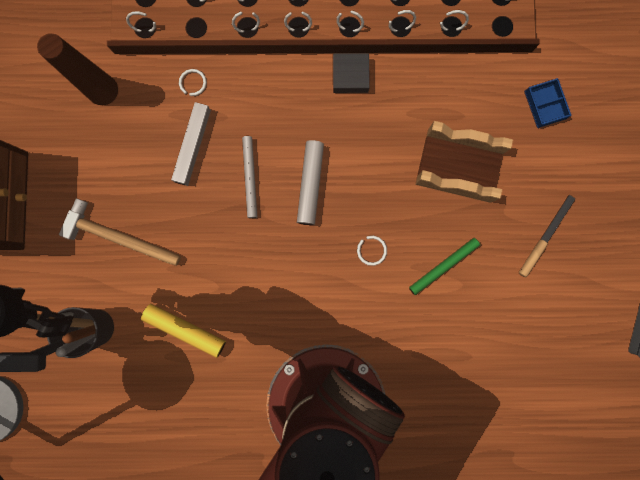

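View pics/side0.png

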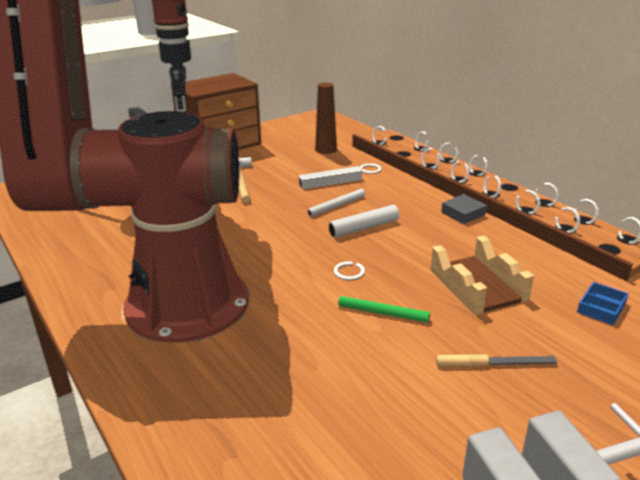

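Top view: steel round candidates are at (310,183), thick, and (250,176), thin. The look-alikes are yellow (183,330) and green (444,266), and the square bar is at (191,144). The rest is at (464,162). By the description I choose (310,183) and (250,176). Next I fit models to the masks in both views and check with a close crop.

```bash
cat > fit.py <<'E'
from h import *
from scipy.optimize import minimize
S=4
def hullfill(img,P): cv2.fillConvexPoly(img,cv2.convexHull(np.round(P*16*S).astype(np.int32)),1,shift=4)
def cyl(r,L=.18):
    a=np.linspace(0,2*np.pi,40); return [np.array([[x,r*np.cos(t),r*np.sin(t)] for x in(-L/2,L/2) for t in a])]
def box(hx,hy,hz): return [np.array([[x,y,z] for x in(-hx,hx) for y in(-hy,hy) for z in(-hz,hz)])]
def rest():
    out=[np.array([[x,y,z] for x in(-.065,.065) for y in(-.086,.086) for z in(0,.012)])]
    # convex pieces of the rail profile
    prof=[[(-.086,0),(.086,0),(.086,.03),(-.086,.03)],[(-.086,.03),(-.05,.03),(-.05,.044),(-.066,.06),(-.086,.06)],
      [(-.05,.03),(.036,.03),(.006,.06),(-.034,.06),(-.05,.044)],[(.036,.03),(.086,.03),(.086,.06),(.066,.06)]]
    for c in(-.055,.055):
        for p in prof: out.append(np.array([[c+d,y,z] for d in(-.01,.01) for y,z in p]))
    return out
def render(im,parts,p):
    img=np.zeros((480*S,640*S),np.uint8);c,s=np.cos(p[2]),np.sin(p[2]);R=np.array([[c,-s,0],[s,c,0],[0,0,1]])
    K,RR,t=map(np.array,(im['K'],im['R'],im['t']))
    for P in parts:
        q=(P@R.T+[p[0],p[1],p[3]])@RR.T+t; q=q@K.T; hullfill(img,q[:,:2]/q[:,2:]+.5)
    return img
def fit(views,parts,p0,free=4):
    ms=[(im,cv2.resize(m.astype(np.uint8),None,fx=S,fy=S,interpolation=cv2.INTER_NEAREST)) for im,m in views]
    sc=np.array([.01,.01,.08,.01])
    def cost(v): p=np.array(p0,float);p[:free]+=v*sc[:free]; return sum((render(i,parts,p)!=m).sum()/m.sum() for i,m in ms)
    v=np.zeros(free)
    for k in range(3): 
        r=minimize(cost,v,method='Nelder-Mead',options=dict(initial_simplex=np.vstack([v,v+np.eye(free)*(1-.3*k)]),xatol=.003,fatol=1e-4)); v=r.x
    p=np.array(p0,float);p[:free]+=v*sc[:free]; return p,r.fun
E
cat > m.py <<'E'
from fit import *
ims={c:imaging.get_image(c) for c in("top","side")}
sel={'thick_mandrel':((310,185),(365,221)),'thin_mandrel':((252,176),(336,203)),'rest':((462,163),(482,276)),'square_bar':((192,143),(330,178))}
for n,ctr in sel.items():
    V=[]
    for c,u in zip(ims,ctr):
        rs=[r for r in nets.cut_out(c,n) if np.hypot(*(np.array(r['at'])-u))<15]
        V.append((ims[c],rs[0]['pixels'])) if rs else print('miss',n,c)
    z0={'thick_mandrel':.02,'thin_mandrel':.011,'rest':0.,'square_bar':.015}[n]
    parts={'thick_mandrel':cyl(.02),'thin_mandrel':cyl(.011),'rest':rest(),'square_bar':box(.09,.015,.015)}[n]
    c0=onz(ims['top'],ctr[0],z0+(.03 if n=='rest' else 0))
    m=V[0][1]; pts=np.argwhere(m)[:,::-1].astype(np.float32); e=cv2.fitLine(pts,cv2.DIST_L2,0,.01,.01).ravel()
    d=onz(ims['top'],e[2:]+20*e[:2],z0)-onz(ims['top'],e[2:],z0); y=np.arctan2(d[1],d[0])
    best=[]
    for y0 in ([y] if n!='rest' else [np.radians(a) for a in(-15,165)]):
        for fr in(4,3):
            p,f=fit(V,parts,[c0[0],c0[1],y0,z0],fr); print(n,fr,p.round(4),'yawdeg',np.degrees(p[2]).round(1),round(f,3))
            if len(V)==2 and fr==4:
                print('  single views',[fit([v],parts,p,3)[0][:3].round(4) for v in V])
im=ims['top']['frame'][:,:,::-1]
a=cv2.resize(im[105:235,230:340],None,fx=3.6,fy=3.6,interpolation=2)
b=cv2.resize(im[105:220,405:525],None,fx=3.2,fy=3.2,interpolation=2)
o=np.zeros((max(a.shape[0],b.shape[0]),a.shape[1]+b.shape[1],3),np.uint8);o[:a.shape[0],:a.shape[1]]=a;o[:b.shape[0],a.shape[1]:]=b
cv2.imwrite('pics/crop1.png',o);print(o.shape)
E
python3 m.py
```

```text
thick_mandrel 4 [ 0.4794  0.0348 -0.1091  0.0214] yawdeg -6.3 0.127
  single views [array([ 0.4806,  0.0344, -0.1107]), array([ 0.4793,  0.0349, -0.11  ])]
thick_mandrel 3 [ 0.4802  0.0353 -0.1095  0.02  ] yawdeg -6.3 0.142
thin_mandrel 4 [ 0.4946  0.1676 -3.0718  0.0134] yawdeg -176.0 0.168
  single views [array([ 0.4957,  0.1675, -3.0675]), array([ 0.4921,  0.1677, -3.0706])]
thin_mandrel 3 [ 0.4959  0.1687 -3.0729  0.011 ] yawdeg -176.1 0.239
rest 4 [ 0.5216 -0.2975 -0.2469  0.0007] yawdeg -14.1 0.058
  single views [array([ 0.5213, -0.2978, -0.2445]), array([ 0.5216, -0.2974, -0.2468])]
rest 3 [ 0.5219 -0.2974 -0.2459  0.    ] yawdeg -14.1 0.059
rest 4 [ 5.2170e-01 -2.9770e-01  2.8955e+00  8.0000e-04] yawdeg 165.9 0.106
  single views [array([ 0.5215, -0.298 ,  2.9002]), array([ 0.5217, -0.2977,  2.8953])]
rest 3 [ 0.5221 -0.2977  2.8981  0.    ] yawdeg 166.0 0.107
square_bar 4 [ 0.5686  0.296  -0.2766  0.0172] yawdeg -15.8 0.131
  single views [array([ 0.5696,  0.2957, -0.2777]), array([ 0.5662,  0.2968, -0.2662])]
square_bar 3 [ 0.5695  0.2969 -0.2799  0.015 ] yawdeg -16.0 0.161
(468, 780, 3)
```

View pics/crop1.png

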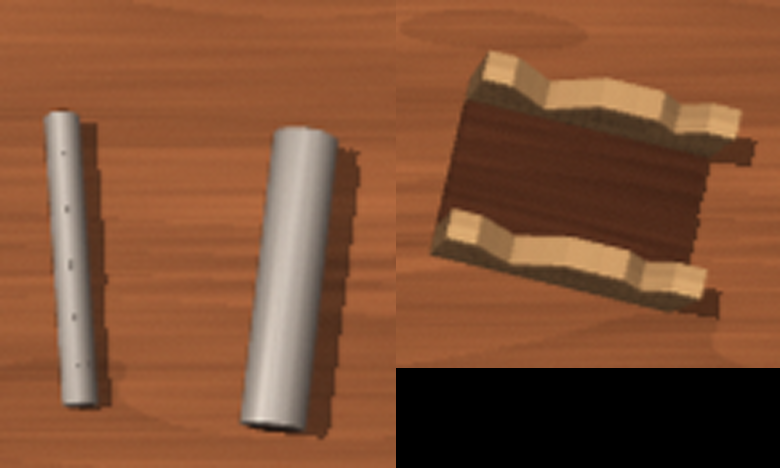

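The crop shows a plain steel thin tube on the left, the thick tube on the right, and the rest's wide V's on its left (+y) side. So the rest yaw is −14.1° (fit cost 0.058, against 0.106 when flipped). The fitted heights of 21 and 13 mm agree with the stated 20 and 11.

```bash
cat > g.py <<'E'
from h import *
import sys
from scipy.spatial.transform import Rotation as Ro
def go(x,y,z,yaw):
    s=ctrl.state();R=Ro.from_rotvec(s['orientation']).as_matrix();p=s['tool_pos']
    a=np.degrees(np.arctan2(R[1,0],R[0,0])); w=(yaw-a+90)%180-90
    R2=Ro.from_euler('z',w,degrees=True).as_matrix()@R
    print('pos',p.round(4),'tilt',R[:,2].round(4),'turn about tool z',round(-w,2),'then shift',(R2.T@(np.array([x,y,z])-p)).round(4),'t',s['clock'])
if __name__=='__main__': go(*map(float,sys.argv[1:]))
E
python3 g.py .480 .035 .12 -6.3
```

```text
pos [0.2301 0.4718 0.2313] tilt [-0. -0. -1.] turn about tool z -19.7 then shift [-0.2963 -0.4068  0.1113] t 1.0
```

Emit:
apply_moves(
  deltas=[
    [[0,0,0,0,0,-6.57],[0,0,0,0,0,-6.57],[0,0,0,0,0,-6.56],[-0.0247,-0.0339,0.0093,0,0,0],[-0.0247,-0.0339,0.0093,0,0,0],[-0.0247,-0.0339,0.0093,0,0,0],[-0.0247,-0.0339,0.0093,0,0,0],[-0.0247,-0.0339,0.0093,0,0,0],[-0.0247,-0.0339,0.0093,0,0,0],[-0.0247,-0.0339,0.0093,0,0,0],[-0.0247,-0.0339,0.0093,0,0,0],[-0.0247,-0.0339,0.0093,0,0,0],[-0.0247,-0.0339,0.0093,0,0,0],[-0.0247,-0.0339,0.0093,0,0,0],[-0.0247,-0.0339,0.0093,0,0,0],[0,0,0,0,0,0],[0,0,0,0,0,0]],
  ],
  jaw=1,
  newtons=60,
)

```text
clock: 2.7
tool_pos: [0.48, 0.0343, 0.1194]
orientation: [-0.176, -3.136, -0.0]
ft_force: [-0.4, 1.0, 0.5]
finger_gap: 0.0856
gripper_force: 0.0
```

```bash
python3 g.py .480 .035 .003 -6.3
python3 - <<'E'
from h import *
im=imaging.get_image('wrist'); cv2.imwrite('pics/w1.png',im['frame'][:,:,::-1])
E
```

```text
pos [0.48   0.0343 0.1194] tilt [-9.e-04  3.e-04 -1.e+00] turn about tool z -0.12 then shift [-0.      0.0006  0.1164] t 2.7
```

View pics/w1.png

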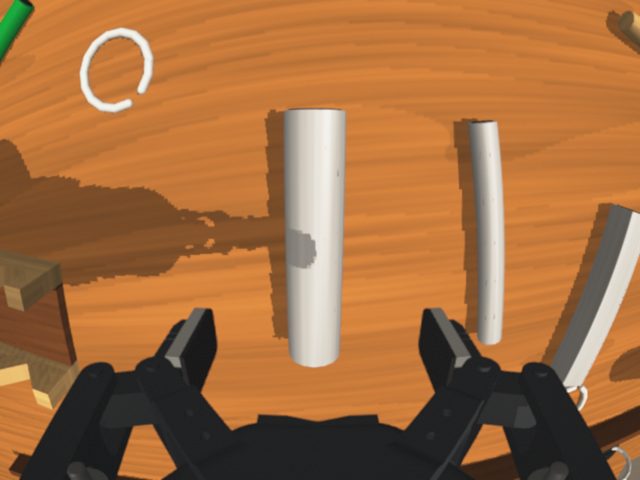

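Wrist view: the thick tube at (315,235) sits midway between the fingers (about 205 and 430) and parallel to the pads. I descend and grip.

Emit:
apply_moves(
  deltas=[
    [[0,0,0.02,0,0,0],[0,0,0.03,0,0,0],[0,0,0.03,0,0,0],[0,0,0.02,0,0,0],[0,0,0.01,0,0,0],[0,0,0.006,0,0,0],[0,0,0,0,0,0],[0,0,0,0,0,0]],
  ],
)

```text
clock: 3.55
tool_pos: [0.4807, 0.0352, 0.0045]
orientation: [0.172, 3.136, -0.0]
ft_force: [-0.3, -0.3, 0.0]
finger_gap: 0.0856
gripper_force: 0.0
```

Emit:
apply_moves(
  deltas=[
    [[0,0,0,0,0,0],[0,0,0,0,0,0],[0,0,0,0,0,0],[0,0,0,0,0,0],[0,0,0,0,0,0],[0,0,0,0,0,0],[0,0,0,0,0,0],[0,0,0,0,0,0],[0,0,0,0,0,0],[0,0,0,0,0,0]],
  ],
  jaw=-1,
  newtons=60,
)

```text
clock: 4.55
tool_pos: [0.4805, 0.0347, 0.0043]
orientation: [0.173, 3.136, -0.001]
ft_force: [-1.4, -0.8, 8.0]
finger_gap: 0.0384
gripper_force: 59.3
```

Emit:
apply_moves(
  deltas=[
    [[0,0,-0.01,0,0,0],[0,0,-0.02,0,0,0],[0,0,-0.03,0,0,0],[0,0,-0.03,0,0,0],[0,0,-0.03,0,0,0],[0,0,-0.03,0,0,0],[0,0,-0.01,0,0,0],[0,0,0,0,0,0],[0,0,0,0,0,0]],
  ],
)

```text
clock: 5.45
tool_pos: [0.4792, 0.0351, 0.1625]
orientation: [-0.173, -3.135, -0.0]
ft_force: [-0.4, 1.0, -5.5]
finger_gap: 0.0383
gripper_force: 62.2
```

```bash
python3 g.py .5305 -.2626 .15 -14.1
```

```text
pos [0.4792 0.0351 0.1625] tilt [-1.8e-03  2.0e-04 -1.0e+00] turn about tool z 7.8 then shift [-0.1222 -0.2762  0.0123] t 5.45
```

Emit:
apply_moves(
  deltas=[
    [[0,0,0,0,0,3.9],[0,0,0,0,0,3.9],[-0.0102,-0.023,0.001,0,0,0],[-0.0102,-0.023,0.001,0,0,0],[-0.0102,-0.023,0.001,0,0,0],[-0.0102,-0.023,0.001,0,0,0],[-0.0102,-0.023,0.001,0,0,0],[-0.0102,-0.023,0.001,0,0,0],[-0.0102,-0.023,0.001,0,0,0],[-0.0102,-0.023,0.001,0,0,0],[-0.0102,-0.023,0.001,0,0,0],[-0.0102,-0.023,0.001,0,0,0],[-0.0102,-0.023,0.001,0,0,0],[-0.0102,-0.023,0.001,0,0,0],[0,0,0,0,0,0],[0,0,0,0,0,0],[0,0,0,0,0,0]],
  ],
)

```text
clock: 7.15
tool_pos: [0.5307, -0.2614, 0.1504]
orientation: [-0.385, -3.116, -0.002]
ft_force: [0.2, 0.0, -5.2]
finger_gap: 0.0383
gripper_force: 62.3
```

```bash
python3 g.py .5305 -.2626 .047 -14.1
cat > chk.py <<'E'
from fit import *
import sys
n,x,y,yaw,z=sys.argv[1],*map(float,sys.argv[2:6])
V=[];parts=cyl(.02 if n[:3]=='thi' and n[3]=='c' else .011)
for c in('top','side'):
    im=imaging.get_image(c);u=proj(im,[x,y,z])
    rs=[r for r in nets.cut_out(c,n) if np.hypot(*(np.array(r['at'])-u))<25]
    print(c,'pred',u.round(),[np.round(r['at']) for r in rs],[int(r['pixels'].sum()) for r in rs])
    if rs: V.append((im,rs[0]['pixels']))
    f=im['frame'][:,:,::-1];a,b=map(int,u);cv2.imwrite(f'pics/{c}_{sys.argv[6]}.png',cv2.resize(f[max(0,b-60):b+60,max(0,a-70):a+70],None,fx=4,fy=4,interpolation=2))
if V:
    p,f=fit(V,parts,[x,y,np.radians(yaw),z],4 if len(V)==2 else 3)
    d=p[:2]-[.5217,-.2975];t=np.radians(-14.1);print('fit',p.round(4),'yaw',np.degrees(p[2]).round(1),round(f,3),'in rest',np.round([d[0]*np.cos(t)+d[1]*np.sin(t),-d[0]*np.sin(t)+d[1]*np.cos(t)],4))
E
python3 chk.py thick_mandrel .5305 -.2626 -14.1 .168 a
```

```text
pos [ 0.5307 -0.2614  0.1504] tilt [-0.0021  0.0017 -1.    ] turn about tool z 0.02 then shift [-0.0003 -0.0013  0.1034] t 7.15
top pred [464. 140.] [] []
side pred [477. 206.] [array([467., 207.])] [1330]
fit [ 0.5318 -0.2589 -0.2446  0.168 ] yaw -14.0 0.328 in rest [0.0004 0.0399]
```

Emit:
apply_moves(
  deltas=[
    [[0,-0.0012,0.02,0,0,0],[0,0,0.025,0,0,0],[0,0,0.025,0,0,0],[0,0,0.015,0,0,0],[0,0,0.008,0,0,0],[0,0,0.005,0,0,0],[0,0,0.004,0,0,0],[0,0,0.003,0,0,0],[0,0,0,0,0,0],[0,0,0,0,0,0],[0,0,0,0,0,0]],
  ],
)

```text
clock: 8.45
tool_pos: [0.5315, -0.2638, 0.0471]
orientation: [0.386, 3.117, -0.001]
ft_force: [-0.7, 0.4, -5.9]
finger_gap: 0.0385
gripper_force: 62.2
```

```bash
python3 g.py .5305 -.2626 .0425 -14.1
```

```text
pos [ 0.5315 -0.2638  0.0471] tilt [ 6.e-04 -4.e-04 -1.e+00] turn about tool z 0.0 then shift [0.0013 0.0009 0.0046] t 8.45
```

Emit:
apply_moves(
  deltas=[
    [[0.001,0.0009,0.002,0,0,0],[0,0,0.0015,0,0,0],[0,0,0.001,0,0,0],[0,0,0,0,0,0],[0,0,0,0,0,0]],
  ],
)

```text
clock: 8.95
tool_pos: [0.5314, -0.2648, 0.044]
orientation: [0.387, 3.115, -0.007]
ft_force: [-4.5, -5.6, 7.2]
finger_gap: 0.0382
gripper_force: 63.9
```

Emit:
apply_moves(
  deltas=[
    [[0,0,0,0,0,0],[0,0,0,0,0,0],[0,0,0,0,0,0],[0,0,0,0,0,0],[0,0,0,0,0,0],[0,0,-0.01,0,0,0],[0,0,-0.02,0,0,0],[0,0,-0.03,0,0,0],[0,0,-0.04,0,0,0],[0,0,-0.04,0,0,0],[0,0,-0.01,0,0,0],[0,0,0,0,0,0]],
  ],
  jaw=0.45,
)

```text
clock: 10.15
tool_pos: [0.5316, -0.2632, 0.1946]
orientation: [0.385, 3.114, -0.003]
ft_force: [0.5, -0.9, -0.3]
finger_gap: 0.0616
gripper_force: 0.0
```

```bash
python3 g.py .4945 .168 .12 4; python3 chk.py thick_mandrel .5305 -.2626 -14.1 .058 b
```

```text
pos [ 0.5316 -0.2632  0.1946] tilt [ 0.0035 -0.0022 -1.    ] turn about tool z -18.09 then shift [0.0073 0.4328 0.074 ] t 10.15
top pred [449. 155.] [] []
side pred [471. 253.] [array([470., 254.])] [1518]
fit [ 0.5313 -0.2609 -0.2244  0.058 ] yaw -12.9 0.068 in rest [0.0004 0.0378]
```

View pics/side_b.png

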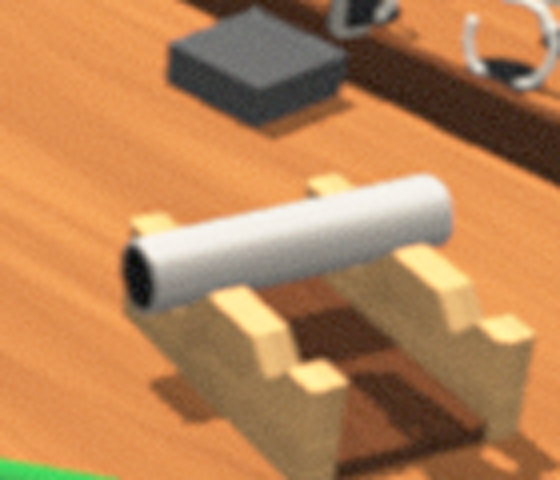

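The side crop shows the thick tube seated in both wide V's, centre about (285,245) of the crop. The thin one is next.

Emit:
apply_moves(
  deltas=[
    [[0,0,0,0,0,-6.03],[0,0,0,0,0,-6.03],[0,0,0,0,0,-6.03],[0.0006,0.036,0.002,0,0,0],[0.0006,0.036,0.002,0,0,0],[0.0006,0.036,0.006,0,0,0],[0.0006,0.036,0.008,0,0,0],[0.0006,0.036,0.008,0,0,0],[0.0006,0.036,0.008,0,0,0],[0.0006,0.036,0.008,0,0,0],[0.0006,0.036,0.008,0,0,0],[0.0006,0.036,0.008,0,0,0],[0.0006,0.036,0.008,0,0,0],[0.0006,0.036,0.008,0,0,0],[0.0006,0.0368,0,0,0,0],[0,0,0,0,0,0],[0,0,0,0,0,0]],
  ],
  jaw=1,
)

```text
clock: 12.05
tool_pos: [0.4922, 0.1691, 0.1171]
orientation: [0.112, -3.137, 0.001]
ft_force: [-0.2, 0.1, 0.1]
finger_gap: 0.0852
gripper_force: 0.0
```

```bash
python3 g.py .4945 .168 .003 4
python3 - <<'E'
from h import *
im=imaging.get_image('wrist'); cv2.imwrite('pics/w2.png',im['frame'][:,:,::-1])
E
```

```text
pos [0.4922 0.1691 0.1171] tilt [-2.1e-03 -7.0e-04 -1.0e+00] turn about tool z 0.1 then shift [-0.0024 -0.0011  0.1141] t 12.05
```

View pics/w2.png

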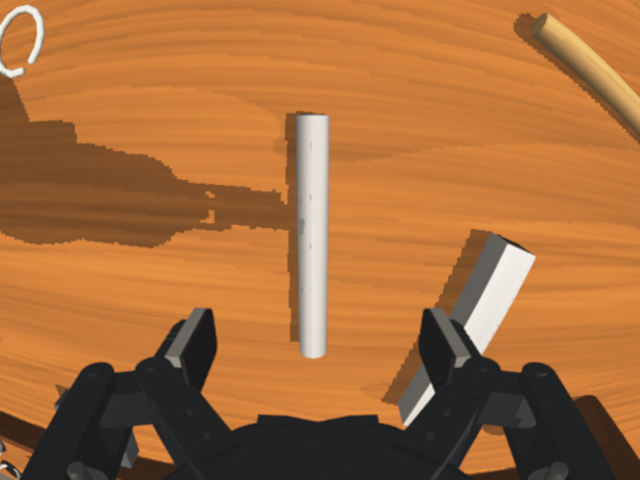

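Wrist view: the thin tube at (312,235) lies between the fingers and parallel to the pads. The square bar at (470,325) is clear of the right finger.

Emit:
apply_moves(
  deltas=[
    [[-0.0024,-0.0011,0.02,0,0,0],[0,0,0.03,0,0,0],[0,0,0.03,0,0,0],[0,0,0.02,0,0,0],[0,0,0.01,0,0,0],[0,0,0.0035,0,0,0],[0,0,0,0,0,0],[0,0,0,0,0,0]],
  ],
)

```text
clock: 12.9
tool_pos: [0.4966, 0.1677, 0.0056]
orientation: [-0.109, 3.138, 0.0]
ft_force: [0.0, 0.7, 0.0]
finger_gap: 0.0856
gripper_force: 0.0
```

Emit:
apply_moves(
  deltas=[
    [[0,0,0,0,0,0],[0,0,0,0,0,0],[0,0,0,0,0,0],[0,0,0,0,0,0],[0,0,0,0,0,0],[0,0,0,0,0,0],[0,0,0,0,0,0],[0,0,0,0,0,0],[0,0,0,0,0,0],[0,0,0,0,0,0],[0,0,0,0,0,0],[0,0,0,0,0,0]],
  ],
  jaw=-1,
  newtons=50,
)

```text
clock: 14.1
tool_pos: [0.4959, 0.1678, 0.005]
orientation: [-0.109, 3.139, -0.0]
ft_force: [-1.1, -1.4, 5.4]
finger_gap: 0.0203
gripper_force: 48.8
```

Emit:
apply_moves(
  deltas=[
    [[0,0,-0.01,0,0,0],[0,0,-0.02,0,0,0],[0,0,-0.03,0,0,0],[0,0,-0.04,0,0,0],[0,0,-0.04,0,0,0],[0,0,-0.04,0,0,0],[0,0,-0.01,0,0,0],[0,0,0,0,0,6.03],[0,0,0,0,0,6.03],[0,0,0,0,0,6.03],[0,0,0,0,0,0],[0,0,0,0,0,0]],
  ],
)

```text
clock: 15.3
tool_pos: [0.4952, 0.1677, 0.1941]
orientation: [-0.381, -3.117, 0.001]
ft_force: [-0.8, -0.0, -3.6]
finger_gap: 0.0202
gripper_force: 49.6
```

```bash
python3 g.py .5095 -.346 .18 -14.1
```

```text
pos [0.4952 0.1677 0.1941] tilt [-1.3e-03 -2.0e-04 -1.0e+00] turn about tool z 0.17 then shift [-0.139  -0.4947  0.0142] t 15.3
```

Emit:
apply_moves(
  deltas=[
    [[-0.0082,-0.0291,0.0008,0,0,0.17],[-0.0082,-0.0291,0.0008,0,0,0],[-0.0082,-0.0291,0.0008,0,0,0],[-0.0082,-0.0291,0.0008,0,0,0],[-0.0082,-0.0291,0.0008,0,0,0],[-0.0082,-0.0291,0.0008,0,0,0],[-0.0082,-0.0291,0.0008,0,0,0],[-0.0082,-0.0291,0.0008,0,0,0],[-0.0082,-0.0291,0.0008,0,0,0],[-0.0082,-0.0291,0.0008,0,0,0],[-0.0082,-0.0291,0.0008,0,0,0],[-0.0082,-0.0291,0.0008,0,0,0],[-0.0082,-0.0291,0.0008,0,0,0],[-0.0082,-0.0291,0.0008,0,0,0],[-0.0082,-0.0291,0.0008,0,0,0],[-0.0082,-0.0291,0.0008,0,0,0],[-0.0082,-0.0291,0.0008,0,0,0],[0,0,0,0,0,0],[0,0,0,0,0,0],[0,0,0,0,0,0]],
  ],
)

```text
clock: 17.3
tool_pos: [0.5087, -0.3451, 0.1808]
orientation: [-0.388, -3.117, -0.001]
ft_force: [-0.2, 0.3, -3.1]
finger_gap: 0.0195
gripper_force: 49.8
```

```bash
python3 g.py .5095 -.346 .055 -14.1; python3 chk.py thin_mandrel .5095 -.346 -14.1 .186 c
```

```text
pos [ 0.5087 -0.3451  0.1808] tilt [-6.e-04  1.e-03 -1.e+00] turn about tool z -0.08 then shift [-0.0011 -0.0008  0.1258] t 17.3
top pred [512. 148.] [] []
side pred [503. 217.] [array([495., 215.])] [825]
fit [ 0.5128 -0.3393 -0.2403  0.186 ] yaw -13.8 0.264 in rest [ 0.0015 -0.0427]
```

Emit:
apply_moves(
  deltas=[
    [[-0.001,-0.0008,0.03,0,0,0],[0,0,0.03,0,0,0],[0,0,0.03,0,0,0],[0,0,0.015,0,0,0],[0,0,0.008,0,0,0],[0,0,0.006,0,0,0],[0,0,0.003,0,0,0],[0,0,0,0,0,0],[0,0,0,0,0,0],[0,0,0,0,0,0]],
  ],
)

```text
clock: 18.5
tool_pos: [0.5101, -0.3474, 0.0598]
orientation: [0.39, 3.116, -0.001]
ft_force: [0.5, -0.6, -2.6]
finger_gap: 0.0197
gripper_force: 49.8
```

```bash
python3 g.py .5095 -.346 .054 -14.1; python3 chk.py thin_mandrel .5095 -.346 -14.1 .064 d
```

```text
pos [ 0.5101 -0.3474  0.0598] tilt [ 8.e-04 -7.e-04 -1.e+00] turn about tool z -0.17 then shift [0.0009 0.0012 0.0058] t 18.5
top pred [490. 164.] [] []
side pred [495. 271.] [array([487., 271.])] [756]
fit [ 0.5134 -0.3415 -0.251   0.064 ] yaw -14.4 0.28 in rest [ 0.0027 -0.0447]
```

View pics/side_d.png

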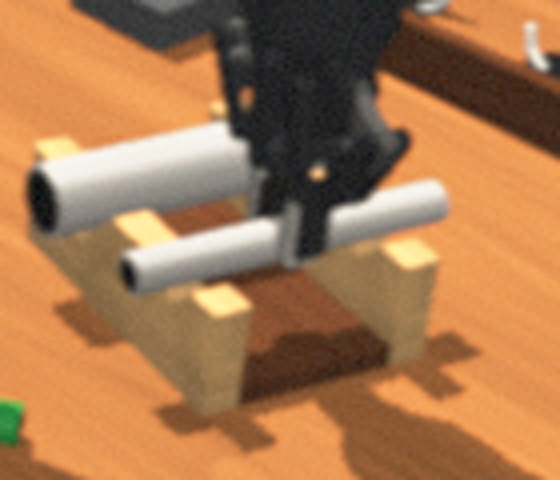

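The side crop shows the thin tube just above the narrow notches and aligned with them. The left end is at (130,270), the right end at (440,195), and the left finger is close to the thick tube. I lower and open only a little.

Emit:
apply_moves(
  deltas=[
    [[0.0009,0.0012,0.002,0,0,0],[0,0,0.002,0,0,0],[0,0,0.0015,0,0,0],[0,0,0,0,0,0],[0,0,0,0,0,0]],
  ],
)

```text
clock: 19.2
tool_pos: [0.5096, -0.3479, 0.0551]
orientation: [0.391, 3.115, -0.007]
ft_force: [-3.3, -5.4, 7.7]
finger_gap: 0.02
gripper_force: 51.1
```

Emit:
apply_moves(
  deltas=[
    [[0,0,0,0,0,0],[0,0,0,0,0,0],[0,0,0,0,0,0],[0,0,0,0,0,0],[0,0,0,0,0,0],[0,0,-0.01,0,0,0],[0,0,-0.02,0,0,0],[0,0,-0.03,0,0,0],[0,0,-0.04,0,0,0],[0,0,-0.04,0,0,0],[0,0,-0.04,0,0,0],[0,0.04,0,0,0,0],[0,0.05,0,0,0,0],[0,0.05,0,0,0,0],[0,0.05,0,0,0,0],[0,0.05,0,0,0,0],[0,0.04,0,0,0,0],[0,0,0,0,0,0],[0,0,0,0,0,0]],
  ],
  jaw=-0.1,
)

```text
clock: 21.1
tool_pos: [0.5783, -0.0735, 0.2343]
orientation: [0.387, 3.117, -0.001]
ft_force: [-0.6, -0.5, -0.5]
finger_gap: 0.0386
gripper_force: 0.0
```

```bash
python3 chk.py thin_mandrel .5095 -.346 -14.1 .060 e;python3 chk.py thick_mandrel .5305 -.2626 -14.1 .058 f
```

```text
top pred [489. 164.] [array([489., 167.])] [863]
side pred [495. 273.] [array([493., 272.])] [848]
fit [ 0.5095 -0.3461 -0.2451  0.0603] yaw -14.0 0.253 in rest [ 0.     -0.0501]
top pred [449. 155.] [array([458., 151.])] [481]
side pred [471. 253.] [array([472., 252.])] [1499]
fit [ 0.5304 -0.2637 -0.2311  0.0593] yaw -13.2 2.639 in rest [0.0002 0.0349]
```

View pics/side_e.png

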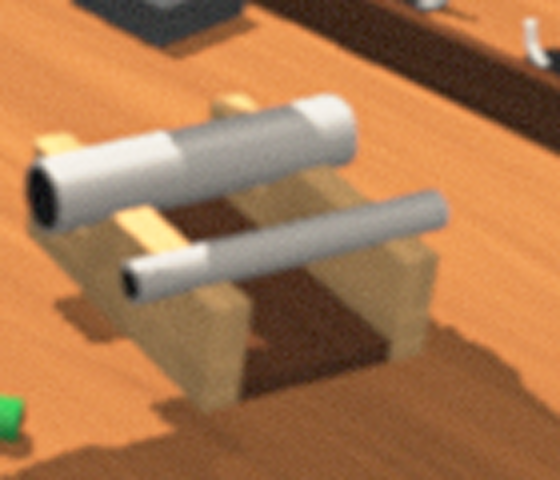

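The crop shows both tubes lying level in their notches: the thick one centred at about (190,165), the thin one at about (285,245). The fits put them within about 1 mm of their seated places, and the gripper is clear, so I hand in.

```bash
python3 -c "
from rig import ctrl
print(ctrl.finish_job())"
```

```text
the job is handed in; nothing more can be done
None
```

I laid the thick mandrel across the wide notches and the thin one across the narrow notches, let go of both, never touched the square bar, and handed the job in at about 21 s; the last camera check showed both seated and level, but the hand-in reported no pass or fail.

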